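# Put the pantry's odds and ends away

### The job

Put away the mixed handful on the pantry shelf: stand the red-capped spice tin on the carousel's red bay and the yellow-capped one on its yellow bay, put the cork in the glass jar, and pack the shelf hardware in the pine drawer, with the bracket's foot flat on the drawer's floor and the carton of screws standing upright on that foot, beside the bracket's leg. The drawer is too tight to get the bracket in once the carton is there. Leave the strainer and the funnel alone, and keep the jar upright and in its place.

Things in the scene. Friction and masses are not known exactly. Their poses are not given: they have to be found in the camera images.
- carousel: Target. White round spice carousel, fixed, does not turn. Deck 160 mm across, flat top 14 mm up; centre post 14 mm thick, 90 mm high with a black ball. Bay centres 46 mm from the axis: red disc at +x and yellow disc at -x (empty); at +y a blue-capped, at -y a green-capped tin, both fixed, 40 mm across, tops 84 mm up. Origin: centre of its underside, z up.
- drawer: Target. Small open pine drawer lying on the shelf, fixed. Outside 116 (x) x 70 (y) x 34 mm high, walls and floor 6 mm thick, inside 104 x 58 mm; brass knob in the middle of its -x end, standing out 16 mm. Origin: centre of its underside, z up.
- jar: Target. Open wide-mouthed jar of green glass, no lid on, loose, 0.45 kg. 110 mm across, 65 mm high, straight sides, wall 4 mm (mouth 102 mm), floor 5 mm thick. Origin: centre of its underside, z up.
- bracket: Loose grey L-shaped shelf bracket, about 0.12 kg, standing on its foot. Foot 88 (x) x 40 (y) x 6 mm; upright leg at the -x end, 10 mm thick (x from -44 to -34 mm), 40 mm wide in y, top 60 mm above the underside. Origin: centre of the foot's underside, z up. It can lie in the drawer either way round along its length.
- carton: Loose brown cardboard carton of screws with a 22 mm blue stripe along its length over the top, about 0.16 kg. 60 (x) x 40 (y) x 48 mm high, rigid. Origin: centre of its underside, z up.
- red_tin: Loose round steel spice tin with a red cap, 40 mm across, 70 mm high, about 0.08 kg, upright. Origin: centre of its underside, z up.
- yellow_tin: Loose round steel spice tin with a yellow cap, 40 mm across, 70 mm high, about 0.08 kg, upright. Origin: centre of its underside, z up.
- cork: Loose cork stopper with a black plastic top 10 mm thick, standing on its cork end, 28 mm across, 40 mm high, 14 g. Origin: centre of its underside end face, z along its axis.
- strainer: Bystander, leave alone. Loose stainless steel strainer bowl, 120 mm across the rim, 45 mm high, straight wire handle along its +x out to 170 mm from the axis, 43 mm up. Origin: centre of its underside.
- funnel: Bystander, leave alone. Loose green silicone funnel (treat as rigid) standing mouth down, 90 mm across, 85 mm high, spout up. Origin: centre of its underside.
There are look-alikes about, which are no part of the job. What is shaped like the carousel but purple is not meant.

How it is judged:
At the end, for the whole second after the job is handed in: Tins upright within 12 mm (each way) of the bay of their own colour; bracket flat on the drawer floor (within 4 mm in height, 14 mm of the middle); carton upright on its foot (4 mm in height, 30 mm along, 14 mm across from the middle); cork inside the upright jar; all at rest (x of red_tin in the frame of carousel between 0.034 and 0.058 m and y of red_tin in the frame of carousel between -0.012 and 0.012 m and z of red_tin in the frame of carousel between 0.01 and 0.018 m and angle between each of red_tin, yellow_tin, bracket, carton, jar's own z axis and vertical below 0.1 rad and x of yellow_tin in the frame of carousel between -0.058 and -0.034 m and y of yellow_tin in the frame of carousel between -0.012 and 0.012 m and z of yellow_tin in the frame of carousel between 0.01 and 0.018 m and x of bracket in the frame of drawer between -0.014 and 0.014 m and y of bracket in the frame of drawer between -0.014 and 0.014 m and z of bracket in the frame of drawer between 0.002 and 0.01 m and x of carton in the frame of drawer between -0.03 and 0.03 m and y of carton in the frame of drawer between -0.014 and 0.014 m and z of carton in the frame of drawer between 0.008 and 0.016 m and horizontal distance between cork and jar below 0.052 m and z of cork in the frame of jar below 0.05 m and linear speed of each of red_tin, yellow_tin, bracket, carton, cork, jar below 0.02 m/s); the robot touches nothing.
It fails at once if the strainer is shifted by more than 20 mm (distance of strainer from where it was at the start of the episode above 0.02 m).
It fails at once if the funnel is shifted by more than 20 mm (distance of funnel from where it was at the start of the episode above 0.02 m).
It fails at once if the jar is pushed more than 40 mm or tipped over (distance of jar from where it was at the start of the episode above 0.04 m or angle between jar's own z axis and vertical above 0.5 rad).
It also fails if it takes over 136 s, if anything falls off the work surface, if the arm or the gripper's body presses on something with over 40 N, if the wrist force passes 120 N, or if a joint passes its speed limit or range.

### The arm

A 6-joint arm with a two-finger parallel gripper is mounted at the origin on the work surface. World frame = base frame: x ahead of the robot, y to its left, z up, the work surface at z = 0. Lengths are in m, angles in rad, forces in N, time in s.
With the tool pointing down it reaches from about 0.3 to 0.775 m from the base axis. Payload 14.6 kg.
Tool frame: the origin (TCP) lies at the very end of the fingers, on their centre line; the grasp point (between the pads) lies 19 mm behind it; z points along the fingers, y is the line along which they close (so a half turn about z gives the same grasp; the last joint's range is limited). The gripper opens to 94 mm and grips with 3 to 60 N. Pads are 16 mm wide; open, the fingers measure 119 mm over their backs; the gripper's body (75 mm by 177 mm) begins 78 mm behind the grasp point.
Start: joints at [-1.184, 0.3, 1.521, -0, 1.321, -0.067], TCP at [0.241, -0.494, 0.205] pointing down, gripper open.
Joint ranges: [-3.03, 3.03], [-0.79, 2.21], [0.23, 2.52], [-1.04, 4.18], [0, 3.07], [-2.55, 2.55]. Speed limits (rad/s): [2.22, 2.22, 2.57, 3.14, 3.14, 3.14].

### API

Orientations are given as [roll, pitch, yaw] about the fixed x, y, z axes, in that order (R = Rz(yaw) Ry(pitch) Rx(roll)).
In Python, from station import status, vision, order, silhouettes gives the robot as it stands. The module is installed in compiled form; this text tells all that it offers.
- The arm moves only by the shell command python3 -m pendant 'ROWS' [FORCE]. ROWS is JSON, one flat list of numbers, 7 for each row, row after row: the shift along the tool's x, y, z in units of 500 mm (1.0 is 500 mm), then the turn, a rotation vector about the tool's x, y, z in units of 90 degrees (1.0 is 90 degrees), then the opening, from -1 (shut) to 1 (fully open). A call has 1 to 12 rows; each row is the pose to reach, as a shift and turn from the pose commanded when the call began, along the tool's axes at that moment; what a row does not reach only later rows make up. A row lasts 1/10 s, in which the tool goes at most 50 mm and 8.59 degrees, less where a joint would pass 70% of its speed; a pose out of reach is approached as far as the arm can. A call with a number of a shift or a turn outside -1 to 1 is refused whole. A call with a gripper value outside its range is refused whole. The fingers move at their own pace and stop on an object; FORCE is the grip in N (left out, the last holds). Time passes only in rows, so rows that repeat a pose let the fingers close. It gives the time, the measured TCP pose, the force, the opening and the grip force at its end, in the units of the state.
- status.get_obs(): the state, without advancing time (a new reading comes with each control period).
- vision.camera(name): name is "side" or "top"; returns a dict with "pixels" (400x640x3 uint8, red, green, blue), "K" (3x3 intrinsics, pixels), "R" (3x3) and "t" (3): a world point X has camera coordinates R X + t. Camera axes: x right, y down, z forward; pixel columns grow to the right and rows downward; lengths in m; the calibration is good to about 2 mm. A picture is of the moment at which its call begins. There is no depth.
- order.hand_in(): hands the job in; it is judged then, once.
Trained networks look in a picture, given as the dict that the camera call returned (one of the last four; its "shot" number tells which), for a name from the list of things; names that differ only in an ending like _2 or _b are one class to them, and where a whole thing is asked for, a point or a joint stands for the part that bears it (a point fixed in the world has none). Each returns a list of dicts, best first, with "score" (0 to 1); they miss things now and then, are a little off and sometimes report something else, mostly with a low value. They report only what shows in the picture. A call takes as long as a camera call. They do not tell look-alikes from the thing itself.
- silhouettes(target, picture): "region" (400x640 bool, what is visible of it) and "extent" ([left, top, right, bottom] in pixels, round what is visible of it).
The state is a dict: "time_s": time; "qpos": joint angles; "joint_vel": joint speeds; "tau": joint torques, N m; "ee_pos": TCP position; "eef_rot": TCP orientation; "force": force on the tool from outside, world axes, zero at the start; "moment": the same for the moment, N m; "grip_width": finger opening in m; "grip_force": force on a finger pad.
Only numpy, scipy, OpenCV 4.12 (cv2) and the standard library are available. Lean on these libraries where they do the work, as an engineer would, in place of code of your own. Each camera call takes 0.05 s, during which the arm holds its last target. There are 200 camera calls.

## Working session

There is one attempt and no reset: what is moved stays moved. The work goes in short steps, Python scripts to look and compute and a shell command to move; the robot and the scene stay as the last step left them, time stands still between calls to the robot, and variables do not carry over. Pictures are saved under pics/ and viewed, at most 14 in all, crops included, and the job is handed in when it is done.

```bash
mkdir -p pics
cat > h.py <<'E'
import numpy as np, cv2
from station import status, vision, order, silhouettes
def save(im,name,box=None,s=1):
    p=im["pixels"][:,:,::-1]
    if box: l,t,r,b=box; p=p[t:b,l:r]
    if s!=1: p=cv2.resize(p,None,fx=s,fy=s,interpolation=cv2.INTER_CUBIC)
    cv2.imwrite("pics/"+name,p)
def proj(im,X):
    c=im["R"]@np.asarray(X,float)+im["t"]; u=im["K"]@c; return u[:2]/u[2]
def ray(im,u,v):
    d=im["R"].T@np.linalg.solve(im["K"],[u,v,1.]); return -im["R"].T@im["t"], d
def atz(im,u,v,z):
    o,d=ray(im,u,v); return o+d*(z-o[2])/d[2]
E
python3 - <<'E'
from h import *
for n in ("top","side"):
    im=vision.camera(n); save(im,n+"0.png"); print(n, -im["R"].T@im["t"], im["K"][0,0])
    for t in "carousel drawer jar bracket carton red_tin yellow_tin cork strainer funnel".split():
        print(t,[(round(d["score"],2),[int(x) for x in d["extent"]]) for d in silhouettes(t,im)][:4])
print(status.get_obs())
E
```

```text
top [ 0.36908896 -0.04368656  1.0872349 ] 378.6539980666161
carousel [(0.83, [420, 128, 475, 180])]
drawer [(0.46, [413, 202, 457, 239])]
jar [(0.88, [411, 201, 457, 240])]
bracket [(0.7, [340, 247, 380, 276]), (0.55, [295, 239, 327, 265])]
carton [(0.71, [298, 242, 322, 265]), (0.63, [241, 249, 256, 263])]
red_tin [(0.49, [237, 250, 255, 263])]
yellow_tin [(0.67, [361, 180, 376, 199])]
cork [(0.67, [297, 240, 326, 263]), (0.55, [238, 184, 248, 198])]
strainer [(0.83, [178, 120, 255, 161])]
funnel [(0.83, [363, 134, 390, 159])]
side [-0.17140543  0.75891075  0.68425441] 490.3504741894077
carousel [(0.64, [257, 174, 318, 225]), (0.56, [343, 116, 392, 157])]
drawer [(0.64, [180, 264, 249, 301]), (0.27, [256, 175, 317, 226]), (0.17, [382, 187, 423, 219])]
jar [(0.81, [391, 144, 428, 181])]
bracket [(0.69, [381, 187, 423, 219])]
carton [(0.65, [344, 209, 370, 244])]
red_tin [(0.88, [302, 239, 320, 273])]
yellow_tin [(0.84, [341, 160, 356, 192]), (0.4, [303, 237, 320, 271])]
cork [(0.51, [241, 223, 253, 243])]
strainer [(0.7, [134, 189, 226, 225])]
funnel [(0.66, [304, 138, 336, 176]), (0.32, [136, 189, 226, 225])]
{'time_s': 1.1, 'qpos': array([-1.18360218e+00,  2.99907875e-01,  1.52102129e+00, -8.54208519e-06,
        1.32069945e+00, -6.66007624e-02]), 'joint_vel': array([-0.00134011, -0.00121861,  0.00263801, -0.00070821, -0.00086993,
        0.00072106]), 'tau': array([ 1.55172198e-03, -5.31654561e+01, -3.52912116e+01,  7.09116552e-02,
        2.13082141e-02, -1.05488823e-05]), 'ee_pos': array([ 0.24109656, -0.49431944,  0.20543225]), 'eef_rot': array([-3.14155622e+00,  5.86475037e-06,  4.53797020e-01]), 'force': array([-0.45367146,  0.20990373,  0.01028794]), 'moment': array([-0.02307498, -0.04853887,  0.02610223]), 'grip_force': 0.0, 'grip_width': 0.09416954612206292}
```

Run:
```python
from h import *
im=vision.camera("top"); save(im,"t1.png",(160,90,520,300),2.2); print(im["R"])
im=vision.camera("side"); save(im,"s1.png",(120,80,460,330),2.3)
```

```text
[[ 1.18779218e-03 -9.99998363e-01 -1.36488988e-03]
 [-9.79141065e-01 -8.85699629e-04 -2.03179702e-01]
 [ 2.03178160e-01  1.57775500e-03 -9.79140514e-01]]
```

View pics/t1.png

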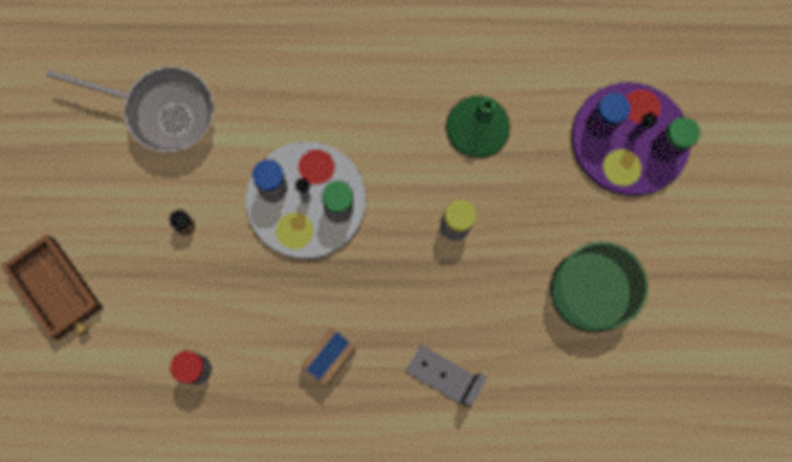

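View pics/s1.png

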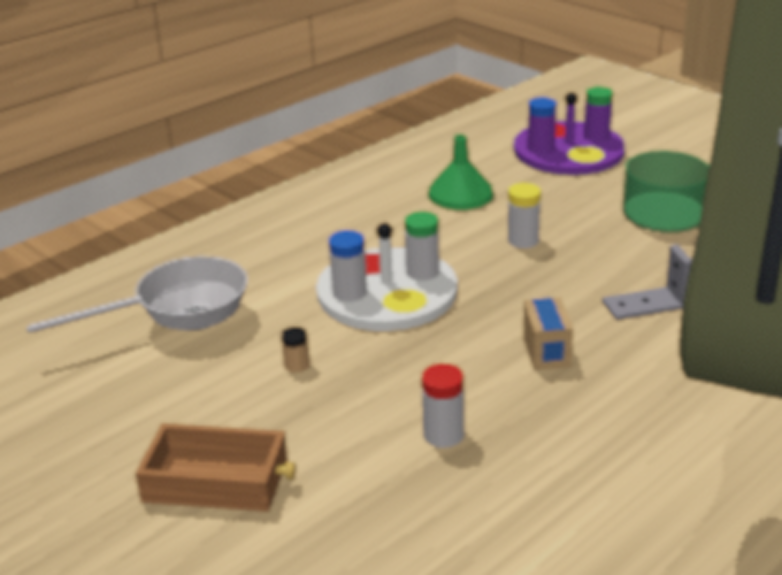

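The top view (full-frame pixels) shows one of each item:

| Item | Pixel position |
|---|---|
| White carousel | (299,181) |
| Purple look-alike carousel | (446,153) |
| Drawer, knob lower right | (184,221) |
| Jar | (432,221) |
| Bracket, leg at the right-hand end | (362,261) |
| Carton | (310,253) |
| Red tin | (245,257) |
| Yellow tin | (369,188) |
| Cork | (242,191) |
| Strainer | (237,140) |
| Funnel | (377,147) |

There are two candidate carousels. The white one at (299,181) fits the description and the purple one is excluded. Next I fit the models in both views.

```bash
cat > fit.py <<'E'
from h import *
from scipy.optimize import minimize
a=np.linspace(0,2*np.pi,40)
def cyl(r,z0,z1,x=0,y=0): return np.array([[x+r*np.cos(t),y+r*np.sin(t),z] for t in a for z in (z0,z1)])
def box(x0,x1,y0,y1,z0,z1): return np.array([[x,y,z] for x in (x0,x1) for y in (y0,y1) for z in (z0,z1)])
M=dict(carousel=[cyl(.08,0,.014),cyl(.007,0,.09),cyl(.02,.014,.084,0,.046),cyl(.02,.014,.084,0,-.046)],
 drawer=[box(-.058,.058,-.035,.035,0,.034),box(-.074,-.058,-.005,.005,.012,.022)],
 jar=[cyl(.055,0,.065)],bracket=[box(-.044,.044,-.02,.02,0,.006),box(-.044,-.034,-.02,.02,0,.06)],
 carton=[box(-.03,.03,-.02,.02,0,.048)],red_tin=[cyl(.02,0,.07)],yellow_tin=[cyl(.02,0,.07)],cork=[cyl(.014,0,.04)])
S=4
def render(im,parts,p):
    x,y,z,w=p; c,s=np.cos(w),np.sin(w); R=np.array([[c,-s,0],[s,c,0],[0,0,1]])
    m=np.zeros((400*S,640*S),np.uint8)
    for P in parts:
        X=(P@R.T+[x,y,z])@im["R"].T+im["t"]; u=X@im["K"].T; u=u[:,:2]/u[:,2:]
        cv2.fillConvexPoly(m,cv2.convexHull(np.round((u+.5)*S).astype(np.int32)),1)
    return m
def pick(name,im,uv):
    """detection whose extent lies round the pixel uv"""
    ds=[d for d in silhouettes(name,im) if abs((d["extent"][0]+d["extent"][2])/2-uv[0])<12 and abs((d["extent"][1]+d["extent"][3])/2-uv[1])<12]
    return ds[0]["region"] if ds else None
def fit(name,views,p0,dof=(0,1,2,3)):
    """views: list of (im,mask)"""
    big=[(im,cv2.resize(m.astype(np.uint8),None,fx=S,fy=S,interpolation=cv2.INTER_NEAREST)) for im,m in views]
    dof=list(dof); sc=np.array([.01,.01,.01,.3])[dof]
    def cost(q):
        p=np.array(p0,float); p[dof]+=q*sc; c=0
        for im,m in big:
            r=render(im,M[name],p); c+=1-(r&m).sum()/max(1,(r|m).sum())
        return c/len(big)
    r=minimize(cost,np.zeros(len(dof)),method="Nelder-Mead",options=dict(initial_simplex=np.vstack([np.zeros(len(dof)),np.eye(len(dof))]),xatol=.01,fatol=1e-4))
    p=np.array(p0,float); p[dof]+=r.x*sc; return p,1-r.fun
def outline(canvas,im,name,p,s,off):
    for P in M[name]:
        x,y,z,w=p; c,sn=np.cos(w),np.sin(w); X=P@np.array([[c,-sn,0],[sn,c,0],[0,0,1]]).T+[x,y,z]
        u=np.array([proj(im,q) for q in X]); h=cv2.convexHull(np.round((u+.5-off)*s).astype(np.int32))
        cv2.polylines(canvas,[h],True,(255,0,255),1)
E
cat > m1.py <<'E'
from fit import *
T=vision.camera("top"); Sd=vision.camera("side")
G=dict(carousel=((299,181),-.35),jar=((432,221),0),bracket=((362,261),2.7),carton=((310,253),-.6),red_tin=((245,257),0),yellow_tin=((369,188),0),cork=((242,191),0),drawer=((184,221),.95))
out={}
for n,(uv,w) in G.items():
    g=atz(T,*uv,.02); p0=[g[0],g[1],0,w]; V=[]
    m=pick(n,T,uv); 
    if m is not None: V.append((T,m))
    s=proj(Sd,[g[0],g[1],.03]); m2=pick(n,Sd,s)
    if m2 is not None: V.append((Sd,m2))
    if not V: print(n,"none",np.round(p0,3),s.round()); continue
    rd=n in("jar","red_tin","yellow_tin","cork")
    dof=[0,1]+([2] if len(V)==2 else [])+([] if rd else [3])
    b=max((fit(n,V,p0[:3]+[w+d],dof) for d in ([0] if rd else [-.2,.2])),key=lambda t:t[1])
    out[n]=b[0]; print(n,len(V),"top" if m is not None else "side",b[0].round(4),round(b[1],3), "r",round(np.hypot(*b[0][:2]),3))
np.save("pose.npy",out,allow_pickle=True)
for im,nm,o,s,bx in((T,"ft.png",(160,90),2.2,(160,90,520,300)),(Sd,"fs.png",(120,80),2.3,(120,80,460,330))):
    l,t,r,b=bx; c=cv2.resize(im["pixels"][t:b,l:r,::-1],None,fx=s,fy=s,interpolation=cv2.INTER_CUBIC)
    for n in out: outline(c,im,n,out[n],s,np.array(o))
    cv2.imwrite("pics/"+nm,c)
E
python3 m1.py
```

```text
carousel 2 top [ 0.6435  0.0213 -0.0036 -0.3111] 0.954 r 0.644
jar 2 top [ 0.5227 -0.3541 -0.003   0.    ] 0.951 r 0.631
bracket 2 top [ 4.1040e-01 -1.6150e-01 -2.5000e-03  4.2063e+00] 0.678 r 0.441
carton 2 top [ 0.4335 -0.0111 -0.0011 -0.7089] 0.926 r 0.434
red_tin 2 top [ 0.4199  0.1589 -0.0043  0.    ] 0.904 r 0.449
yellow_tin 2 top [ 0.6087 -0.1773 -0.0033  0.    ] 0.905 r 0.634
cork 1 side [0.6044 0.1841 0.     0.    ] 0.909 r 0.632
drawer 2 top [ 0.5233  0.3482 -0.0017  0.659 ] 0.956 r 0.629
```

View pics/ft.png

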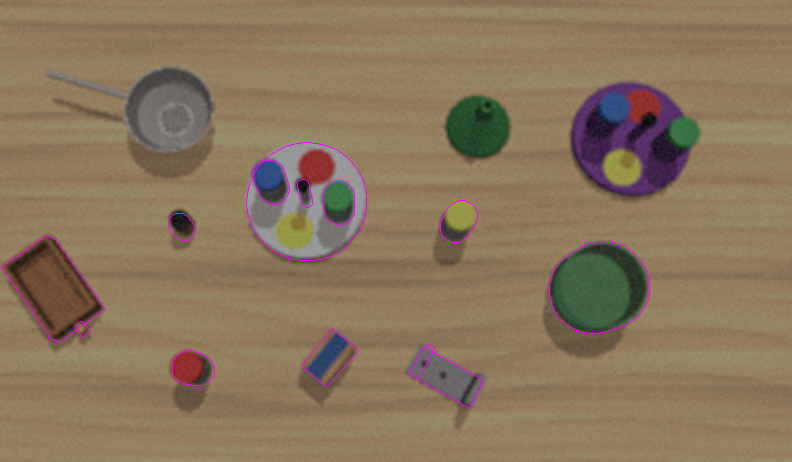

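View pics/fs.png

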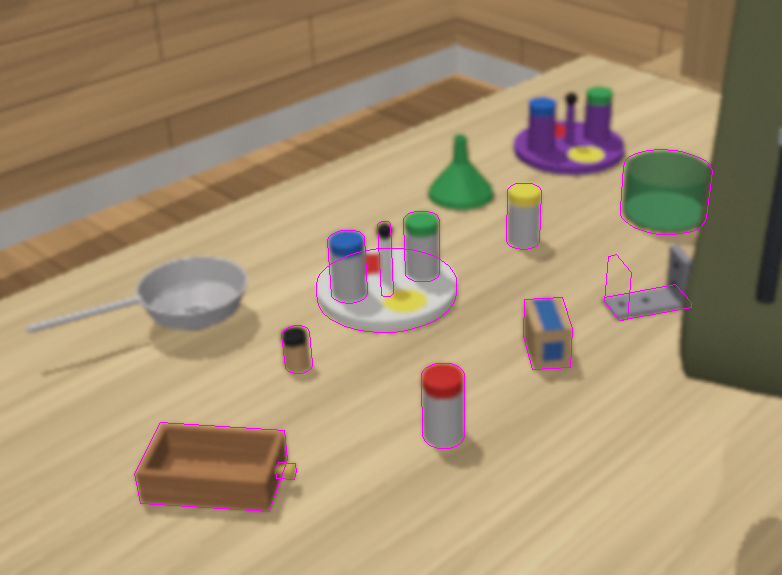

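The outlines match both views to about 2 mm, and every base comes out at z≈0. The exception is the bracket, fitted half a turn round; its true yaw is about 1.06, to be refitted once the arm is clear. Carousel: red bay at about (0.687, 0.007), yellow bay at about (0.600, 0.035).

```bash
cat > d.py <<'E'
import sys
from h import *
from scipy.spatial.transform import Rotation as Rn
o=status.get_obs(); x,y,z,w=map(float,sys.argv[1:5])
R=Rn.from_euler("xyz",o["eef_rot"]); s=R.inv().apply(np.array([x,y,z])-o["ee_pos"])/.5
t=(R.inv()*Rn.from_euler("xyz",[np.pi,0,w])).as_rotvec()/(np.pi/2)
print("shift",s.round(4),"turn",t.round(4),"rows",round(np.linalg.norm(s)*10,1),round(np.linalg.norm(t)*90/8.59,1),"at",o["ee_pos"].round(4),o["eef_rot"].round(3),"t",o["time_s"],"w",round(o["grip_width"],4),"q6",o["qpos"][5].round(2))
E
python3 d.py .42 .159 .205 -.311
```

```text
shift [ 8.9440e-01 -1.0176e+00  9.0000e-04] turn [ 1.000e-04 -0.000e+00  4.869e-01] rows 13.5 5.1 at [ 0.2411 -0.4943  0.2055] [3.142 0.    0.454] t 2.1 w 0.0944 q6 -0.07
```

```bash
python3 -m pendant '[0.85,-0.967,0,0,0,0.487,0.3, 0.85,-0.967,0,0,0,0.487,0.3, 0.85,-0.967,0,0,0,0.487,0.3, 0.85,-0.967,0,0,0,0.487,0.3, 0.85,-0.967,0,0,0,0.487,0.3, 0.85,-0.967,0,0,0,0.487,0.3, 0.85,-0.967,0,0,0,0.487,0.3, 0.85,-0.967,0,0,0,0.487,0.3, 0.85,-0.967,0,0,0,0.487,0.3, 0.85,-0.967,0,0,0,0.487,0.3, 0.85,-0.967,0,0,0,0.487,0.3, 0.85,-0.967,0,0,0,0.487,0.3]' 20; python3 d.py .42 .159 .205 -.311
```

```text
time_s: 3.3
ee_pos: [0.3965, 0.0746, 0.2059]
eef_rot: [-3.141, -0.001, -0.311]
force: [1.1, -0.8, -0.0]
grip_width: 0.0608
grip_force: 0.0
shift [-0.0069 -0.1751  0.0018] turn [-0.0003 -0.0007  0.    ] rows 1.8 0.0 at [0.3965 0.0746 0.2059] [-3.141e+00 -1.000e-03 -3.110e-01] t 3.3 w 0.0608 q6 1.98
```

```bash
python3 -m pendant '[0,0,0,0,0,0,0.3, 0,0,0,0,0,0,0.3]' ; python3 d.py .42 .159 .036 -.311
```

```text
time_s: 3.5
ee_pos: [0.3962, 0.0731, 0.2053]
eef_rot: [3.141, 0.0, -0.308]
force: [0.3, -0.3, 0.2]
grip_width: 0.0611
grip_force: 0.0
shift [-0.0067 -0.1783  0.3386] turn [0.0002 0.0002 0.0017] rows 3.8 0.0 at [0.3962 0.0731 0.2053] [ 3.141  0.    -0.308] t 3.5 w 0.0611 q6 1.97
```

```bash
python3 -m pendant '[-0.007,-0.178,0,0,0,0,0.3, -0.007,-0.178,0,0,0,0,0.3, -0.007,-0.178,0.1,0,0,0,0.3, -0.007,-0.178,0.2,0,0,0,0.3, -0.007,-0.178,0.3,0,0,0,0.3, -0.007,-0.178,0.338,0,0,0,0.3, -0.007,-0.178,0.338,0,0,0,0.3, -0.007,-0.178,0.338,0,0,0,-0.5, -0.007,-0.178,0.338,0,0,0,-0.5, -0.007,-0.178,0.338,0,0,0,-0.5, -0.007,-0.178,0.338,0,0,0,-0.5, -0.007,-0.178,0.338,0,0,0,-0.5]' 20; python3 d.py .687 .007 .2 -.311
```

```text
time_s: 4.7
ee_pos: [0.4212, 0.1582, 0.0378]
eef_rot: [-3.141, -0.002, -0.311]
force: [0.1, -2.3, 8.3]
grip_width: 0.0395
grip_force: 20.0
shift [ 0.5994  0.1249 -0.3231] turn [-0.0007 -0.0015 -0.    ] rows 6.9 0.0 at [0.4212 0.1582 0.0378] [-3.141e+00 -2.000e-03 -3.110e-01] t 4.7 w 0.0395 q6 2.16
```

```bash
python3 -m pendant '[0,0,-0.1,0,0,0,-0.5, 0,0,-0.2,0,0,0,-0.5, 0,0,-0.3,0,0,0,-0.5, 0.1,0.02,-0.33,0,0,0,-0.5, 0.2,0.042,-0.33,0,0,0,-0.5, 0.3,0.063,-0.33,0,0,0,-0.5, 0.4,0.083,-0.33,0,0,0,-0.5, 0.5,0.104,-0.33,0,0,0,-0.5, 0.56,0.118,-0.33,0,0,0,-0.5, 0.6,0.125,-0.33,0,0,0,-0.5, 0.6,0.125,-0.33,0,0,0,-0.5, 0.6,0.125,-0.33,0,0,0,-0.5]' 20; python3 d.py .687 .007 .052 -.311
```

```text
time_s: 5.9
ee_pos: [0.6864, 0.0069, 0.2013]
eef_rot: [3.142, 0.001, -0.311]
force: [0.5, -0.1, -0.7]
grip_width: 0.0397
grip_force: 20.0
shift [ 0.0012 -0.0005  0.2987] turn [ 0.      0.0003 -0.0002] rows 3.0 0.0 at [0.6864 0.0069 0.2013] [ 3.142e+00  1.000e-03 -3.110e-01] t 5.9 w 0.0397 q6 1.84
```

```bash
python3 -m pendant '[0.001,0,0.1,0,0,0,-0.5, 0.001,0,0.2,0,0,0,-0.5, 0.001,0,0.26,0,0,0,-0.5, 0.001,0,0.285,0,0,0,-0.5, 0.001,0,0.298,0,0,0,-0.5, 0.001,0,0.298,0,0,0,-0.5, 0.001,0,0.298,0,0,0,0.2, 0.001,0,0.298,0,0,0,0.2, 0.001,0,0.298,0,0,0,0.2, 0.001,0,0.2,0,0,0,0.2, 0.001,0,0.1,0,0,0,0.2, 0,0,0,0,0,0,0.3]' 20; python3 d.py .6087 -.1773 .205 -.311
```

```text
time_s: 7.1
ee_pos: [0.6865, 0.0068, 0.2039]
eef_rot: [-3.141, -0.0, -0.311]
force: [0.0, 0.3, -0.7]
grip_width: 0.0598
grip_force: 0.0
shift [-0.0354  0.3981 -0.0022] turn [-0.0001 -0.0003 -0.0001] rows 4.0 0.0 at [0.6865 0.0068 0.2039] [-3.141 -0.    -0.311] t 7.1 w 0.0598 q6 1.84
```

Now the yellow tin: move over, lower (0.036 is 0.336 down) and grip.

```bash
python3 -m pendant '[-0.01,0.1,0,0,0,0,0.3, -0.018,0.2,0,0,0,0,0.3, -0.027,0.3,0,0,0,0,0.3, -0.035,0.398,0,0,0,0,0.3, -0.035,0.398,0,0,0,0,0.3, -0.035,0.398,0,0,0,0,0.3, -0.035,0.398,0.1,0,0,0,0.3, -0.035,0.398,0.2,0,0,0,0.3, -0.035,0.398,0.3,0,0,0,0.3, -0.035,0.398,0.33,0,0,0,0.3, -0.035,0.398,0.33,0,0,0,0.3, -0.035,0.398,0.33,0,0,0,0.3]' 20; python3 -m pendant '[0,0,0,0,0,0,-0.5, 0,0,0,0,0,0,-0.5, 0,0,0,0,0,0,-0.5, 0,0,0,0,0,0,-0.5, 0,0,-0.1,0,0,0,-0.5, 0,0,-0.2,0,0,0,-0.5, 0,0,-0.3,0,0,0,-0.5, 0,0,-0.33,0,0,0,-0.5, 0,0,-0.33,0,0,0,-0.5, 0,0,-0.33,0,0,0,-0.5]' 20; python3 d.py .5997 .0354 .201 -.311
```

```text
time_s: 8.3
ee_pos: [0.6107, -0.1771, 0.039]
eef_rot: [3.142, -0.003, -0.31]
force: [-0.2, 0.5, 1.4]
grip_width: 0.0614
grip_force: 0.0
time_s: 9.3
ee_pos: [0.6086, -0.1771, 0.1997]
eef_rot: [-3.142, 0.002, -0.311]
force: [-0.3, 0.6, -1.1]
grip_width: 0.0401
grip_force: 20.0
shift [-0.1472 -0.3991 -0.0023] turn [-0.      0.0014 -0.0002] rows 4.3 0.0 at [ 0.6086 -0.1771  0.1997] [-3.142e+00  2.000e-03 -3.110e-01] t 9.3 w 0.0401 q6 1.54
```

```bash
python3 -m pendant '[-0.037,-0.1,0,0,0,0,-0.5, -0.074,-0.2,0,0,0,0,-0.5, -0.11,-0.3,0,0,0,0,-0.5, -0.147,-0.399,0,0,0,0,-0.5, -0.147,-0.399,0,0,0,0,-0.5, -0.147,-0.399,0,0,0,0,-0.5, -0.147,-0.399,0,0,0,0,-0.5]' 20; python3 d.py .5997 .0354 .053 -.311
```

```text
time_s: 10.0
ee_pos: [0.6, 0.0341, 0.2001]
eef_rot: [3.141, 0.002, -0.312]
force: [0.0, -0.2, 0.3]
grip_width: 0.0394
grip_force: 20.0
shift [-0.0009 -0.0026  0.2943] turn [ 0.0006  0.0012 -0.0004] rows 2.9 0.0 at [0.6    0.0341 0.2001] [ 3.141e+00  2.000e-03 -3.120e-01] t 10.0 w 0.0394 q6 1.88
```

```bash
python3 -m pendant '[0,-0.002,0.1,0,0,0,-0.5, 0,-0.002,0.2,0,0,0,-0.5, 0,-0.002,0.26,0,0,0,-0.5, 0,-0.002,0.285,0,0,0,-0.5, 0,-0.002,0.296,0,0,0,-0.5, 0,-0.002,0.296,0,0,0,-0.5, 0,-0.002,0.296,0,0,0,0.2, 0,-0.002,0.296,0,0,0,0.2, 0,-0.002,0.296,0,0,0,0.2, 0,-0.002,0.2,0,0,0,0.2, 0,-0.002,0.1,0,0,0,0.2, 0,0,0,0,0,0,0.3]' 20; python3 d.py .6044 .1841 .205 -.311
```

```text
time_s: 11.2
ee_pos: [0.6, 0.0353, 0.2039]
eef_rot: [-3.141, -0.0, -0.311]
force: [0.5, 0.3, 0.4]
grip_width: 0.06
grip_force: 0.0
shift [-0.0827 -0.2861 -0.0023] turn [-0.0001 -0.0002  0.    ] rows 3.0 0.0 at [0.6    0.0353 0.2039] [-3.141 -0.    -0.311] t 11.2 w 0.06 q6 1.88
```

```bash
python3 -m pendant '[-0.028,-0.095,0,0,0,0,0.3, -0.055,-0.19,0,0,0,0,0.3, -0.083,-0.286,0,0,0,0,0.3, -0.083,-0.286,0,0,0,0,0.3, -0.083,-0.286,0,0,0,0,0.3, -0.083,-0.286,0.1,0,0,0,0.3, -0.083,-0.286,0.2,0,0,0,0.3, -0.083,-0.286,0.3,0,0,0,0.3, -0.083,-0.286,0.37,0,0,0,0.3, -0.083,-0.286,0.377,0,0,0,0.3, -0.083,-0.286,0.377,0,0,0,0.3]' 10; python3 -m pendant '[0,0,0,0,0,0,-0.9, 0,0,0,0,0,0,-0.9, 0,0,0,0,0,0,-0.9, 0,0,0,0,0,0,-0.9, 0,0,0,0,0,0,-0.9, 0,0,-0.1,0,0,0,-0.9, 0,0,-0.2,0,0,0,-0.9, 0,0,-0.3,0,0,0,-0.9, 0,0,-0.37,0,0,0,-0.9, 0,0,-0.37,0,0,0,-0.9, 0,0,-0.37,0,0,0,-0.9]' 10; python3 d.py .5227 -.3541 .2 -.311
```

```text
time_s: 12.3
ee_pos: [0.605, 0.1831, 0.0138]
eef_rot: [3.142, -0.0, -0.312]
force: [0.3, -0.4, 0.3]
grip_width: 0.0611
grip_force: 0.0
time_s: 13.4
ee_pos: [0.6045, 0.184, 0.1981]
eef_rot: [-3.141, -0.001, -0.311]
force: [0.0, 1.4, -0.5]
grip_width: 0.0278
grip_force: 10.0
shift [ 0.1737  1.0746 -0.0041] turn [-0.0002 -0.0003 -0.0001] rows 10.9 0.0 at [0.6045 0.184  0.1981] [-3.141e+00 -1.000e-03 -3.110e-01] t 13.4 w 0.0278 q6 2.12
```

```bash
python3 -m pendant '[0.162,1,0,0,0,0,-0.9, 0.162,1,0,0,0,0,-0.9, 0.162,1,0,0,0,0,-0.9, 0.162,1,0,0,0,0,-0.9, 0.162,1,0,0,0,0,-0.9, 0.162,1,0,0,0,0,-0.9, 0.162,1,0,0,0,0,-0.9, 0.162,1,0,0,0,0,-0.9, 0.162,1,0,0,0,0,-0.9, 0.162,1,0,0,0,0,-0.9, 0.162,1,0,0,0,0,-0.9, 0.162,1,0,0,0,0,-0.9]' 10; python3 d.py .5227 -.3541 .042 -.311
```

```text
time_s: 14.6
ee_pos: [0.5276, -0.3176, 0.1959]
eef_rot: [-3.141, 0.003, -0.313]
force: [1.1, -0.3, 0.6]
grip_width: 0.0277
grip_force: 10.0
shift [0.014  0.0728 0.3076] turn [-0.0006  0.0019 -0.0015] rows 3.2 0.0 at [ 0.5276 -0.3176  0.1959] [-3.141e+00  3.000e-03 -3.130e-01] t 14.6 w 0.0277 q6 1.28
```

```bash
python3 -m pendant '[0.012,0.074,0,0,0,0,-0.9, 0.012,0.074,0,0,0,0,-0.9, 0.012,0.074,0,0,0,0,-0.9, 0.012,0.074,0.1,0,0,0,-0.9, 0.012,0.074,0.2,0,0,0,-0.9, 0.012,0.074,0.29,0,0,0,-0.9, 0.012,0.074,0.33,0,0,0,-0.9, 0.012,0.074,0.33,0,0,0,-0.9, 0.012,0.074,0.33,0,0,0,-0.9, 0.012,0.074,0.33,0,0,0,-0.1, 0.012,0.074,0.33,0,0,0,-0.1, 0.012,0.074,0.33,0,0,0,-0.1]' 10;python3 -m pendant '[0,0,-0.1,0,0,0,-0.1, 0,0,-0.2,0,0,0,-0.1, 0,0,-0.3,0,0,0,-0.1, 0,0,-0.33,0,0,0,-0.1, -0.1,0,-0.33,0,0,0,-0.1, -0.2,0,-0.33,0,0,0,-0.1, -0.2,0,-0.33,0,0,0,-0.1]'
python3 - <<'E'
from fit import *
T=vision.camera("top"); Sd=vision.camera("side")
p=np.load("pose.npy",allow_pickle=True).item()
g=p["bracket"].copy(); g[2:]=[0,1.065]
V=[]
for im in (T,Sd):
    m=pick("bracket",im,proj(im,[g[0],g[1],.02]))
    print(m is not None)
    if m is not None: V.append((im,m))
b,s=fit("bracket",V,g); print(b.round(4),s); b2,s2=fit("bracket",V[:1],g,(0,1,3)); print(b2.round(4),s2)
p["bracket"]=b; np.save("pose.npy",p,allow_pickle=True)
for n,im in(("red_tin",T),("yellow_tin",T)): 
  for d in silhouettes(n,im)[:3]: print(n,d["extent"],d["score"])
cs=[]
for im,bx,s in((T,(270,130,480,290),2.6),(Sd,(230,120,450,260),2.6)):
    l,t,r,bb=bx; c=cv2.resize(im["pixels"][t:bb,l:r,::-1],None,fx=s,fy=s,interpolation=cv2.INTER_CUBIC)
    for n,q in (("bracket",b),("jar",p["jar"])): outline(c,im,n,q,s,np.array([l,t]))
    cs.append(c)
w=max(c.shape[1] for c in cs); cs=[cv2.copyMakeBorder(c,0,0,0,w-c.shape[1],0) for c in cs]
f=np.vstack(cs); k=590/f.shape[0]; cv2.imwrite("pics/c2.png",cv2.resize(f,None,fx=k,fy=k))
E
```

```text
time_s: 15.8
ee_pos: [0.5234, -0.354, 0.0341]
eef_rot: [3.141, -0.002, -0.311]
force: [0.0, -0.2, 0.7]
grip_width: 0.0423
grip_force: 0.0
time_s: 16.5
ee_pos: [0.4231, -0.321, 0.1968]
eef_rot: [-3.14, 0.004, -0.312]
force: [0.6, -0.3, -0.2]
grip_width: 0.0423
grip_force: 0.0
True
True
[ 0.4137 -0.1585 -0.0045  1.0251] 0.860488578837101
[ 0.4135 -0.1574  0.      1.0395] 0.9286773794808405
red_tin [294.7, 152.8, 311.8, 171.9] 0.48
yellow_tin [287.7, 184.3, 303.2, 201.3] 0.77
```

View pics/c2.png

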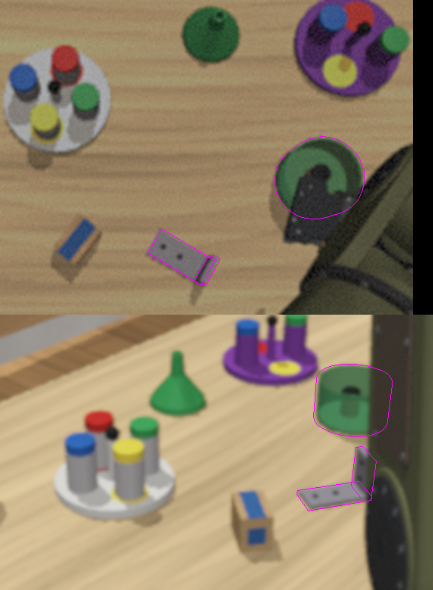

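The red and yellow tins stand on their bays, the cork is in the jar, and the bracket outline now fits at (0.4137, -0.158) with yaw 1.03. Next I grip the bracket's leg.

```bash
python3 -m pendant '[0,0,0,0,0,-0.93,-0.1, 0,0,0,0,0,-0.93,-0.1, 0,0,0,0,0,-0.93,-0.1, 0,0,0,0,0,-0.93,-0.1, 0,0,0,0,0,-0.93,-0.1, 0,0,0,0,0,-0.93,-0.1, 0,0,0,0,0,-0.93,-0.1, 0,0,0,0,0,-0.93,-0.1, 0,0,0,0,0,-0.93,-0.1, 0,0,0,0,0,-0.93,-0.1, 0,0,0,0,0,-0.93,-0.1]' ; python3 d.py .3935 -.1915 .15 2.603
```

```text
time_s: 17.9
ee_pos: [0.4284, -0.3234, 0.1976]
eef_rot: [-3.141, -0.0, 1.152]
force: [0.4, -0.3, 0.1]
grip_width: 0.0424
grip_force: 0.0
shift [ 0.2126 -0.171   0.0954] turn [-1.000e-04 -2.000e-04 -9.239e-01] rows 2.9 9.7 at [ 0.4284 -0.3234  0.1976] [-3.141 -0.     1.152] t 17.9 w 0.0424 q6 -0.3
```

```bash
python3 -m pendant '[0.07,-0.057,0.03,0,0,-0.924,-0.1, 0.14,-0.114,0.06,0,0,-0.924,-0.1, 0.213,-0.171,0.095,0,0,-0.924,-0.1, 0.213,-0.171,0.095,0,0,-0.924,-0.1, 0.213,-0.171,0.095,0,0,-0.924,-0.1, 0.213,-0.171,0.095,0,0,-0.924,-0.1, 0.213,-0.171,0.095,0,0,-0.924,-0.1, 0.213,-0.171,0.095,0,0,-0.924,-0.1, 0.213,-0.171,0.095,0,0,-0.924,-0.1, 0.213,-0.171,0.095,0,0,-0.924,-0.1, 0.213,-0.171,0.095,0,0,-0.924,-0.1, 0.213,-0.171,0.095,0,0,-0.924,-0.1]' ; python3 d.py .3935 -.1915 .034 2.603
```

```text
time_s: 19.1
ee_pos: [0.3935, -0.1911, 0.1504]
eef_rot: [3.142, -0.0, 2.596]
force: [-0.0, 0.5, 0.5]
grip_width: 0.0425
grip_force: 0.0
shift [-0.0004 -0.0007  0.2328] turn [ 0.     -0.     -0.0044] rows 2.3 0.0 at [ 0.3935 -0.1911  0.1504] [ 3.142 -0.     2.596] t 19.1 w 0.0425 q6 -1.56
```

```bash
python3 -m pendant '[0,0,0.1,0,0,0,-0.1, 0,0,0.18,0,0,0,-0.1, 0,0,0.22,0,0,0,-0.1, 0,0,0.232,0,0,0,-0.1, 0,0,0.232,0,0,0,-0.1, 0,0,0.232,0,0,0,-0.1]' 30; python3 -m pendant '[0,0,0,0,0,0,-0.98, 0,0,0,0,0,0,-0.98, 0,0,0,0,0,0,-0.98, 0,0,0,0,0,0,-0.98, 0,0,0,0,0,0,-0.98, 0,0,0,0,0,0,-0.98]' 30;  python3 -m pendant '[0,0,-0.06,0,0,0,-0.98, 0,0,-0.14,0,0,0,-0.98, 0,0,-0.22,0,0,0,-0.98, 0,0,-0.25,0,0,0,-0.98, 0,0,-0.25,0,0,0,-0.98]' 30
python3 d.py .4925 .3243 .16 2.23
```

```text
time_s: 19.7
ee_pos: [0.3939, -0.1915, 0.0356]
eef_rot: [3.142, 0.002, 2.6]
force: [-0.5, 0.6, 0.4]
grip_width: 0.0422
grip_force: 0.0
time_s: 20.3
ee_pos: [0.3933, -0.1911, 0.0346]
eef_rot: [3.142, 0.0, 2.601]
force: [0.1, 0.3, 2.9]
grip_width: 0.0099
grip_force: 30.0
time_s: 20.8
ee_pos: [0.394, -0.1915, 0.1612]
eef_rot: [-3.142, 0.004, 2.601]
force: [-0.6, -0.9, -1.8]
grip_width: 0.0096
grip_force: 30.0
shift [0.3619 0.986  0.0011] turn [0.0004 0.0024 0.2362] rows 10.5 2.5 at [ 0.394  -0.1915  0.1612] [-3.142  0.004  2.601] t 20.8 w 0.0096 q6 -1.57
```

```bash
python3 -m pendant '[0.036,0.099,0,0,0,0.05,-0.98, 0.072,0.197,0,0,0,0.1,-0.98, 0.109,0.296,0,0,0,0.15,-0.98, 0.145,0.394,0,0,0,0.2,-0.98, 0.181,0.493,0,0,0,0.236,-0.98, 0.217,0.592,0,0,0,0.236,-0.98, 0.253,0.69,0,0,0,0.236,-0.98, 0.29,0.789,0,0,0,0.236,-0.98, 0.32,0.87,0,0,0,0.236,-0.98, 0.34,0.93,0,0,0,0.236,-0.98, 0.355,0.97,0,0,0,0.236,-0.98, 0.362,0.986,0,0,0,0.236,-0.98]' 30;  python3 -m pendant '[0,0,0,0,0,0,-0.98, 0,0,0,0,0,0,-0.98, 0,0,0,0,0,0,-0.98]' 30; python3 d.py .4925 .3243 .041 2.23
python3 - <<'E'
from fit import *
T=vision.camera("top"); Sd=vision.camera("side")
p=np.load("pose.npy",allow_pickle=True).item(); o=status.get_obs(); e=o["ee_pos"]; w=o["eef_rot"][2]-np.pi/2
b=np.array([e[0]+.039*np.cos(w),e[1]+.039*np.sin(w),e[2]-.0345,w]); print(b.round(4))
for im,nm in((Sd,"b_s.png"),(T,"b_t.png")):
    u=proj(im,b[:3]).astype(int); l,t=max(0,u[0]-75),max(0,u[1]-60); s=3
    c=cv2.resize(im["pixels"][t:t+120,l:l+150,::-1],None,fx=s,fy=s,interpolation=cv2.INTER_CUBIC)
    for n,q in (("bracket",b),("drawer",p["drawer"])): outline(c,im,n,q,s,np.array([l,t]))
    cv2.imwrite("pics/"+nm,c)
a=[cv2.imread("pics/b_%s.png"%k) for k in "st"]; h=min(x.shape[0] for x in a); cv2.imwrite("pics/b.png",cv2.resize(np.hstack([x[:h] for x in a]),None,fx=.88,fy=.88))
E
```

```text
time_s: 22.0
ee_pos: [0.491, 0.3262, 0.157]
eef_rot: [-3.139, -0.001, 2.232]
force: [-0.4, -0.4, -1.6]
grip_width: 0.0098
grip_force: 30.0
time_s: 22.3
ee_pos: [0.4918, 0.3235, 0.1594]
eef_rot: [-3.141, 0.0, 2.229]
force: [-0.2, 0.5, -1.1]
grip_width: 0.0097
grip_force: 30.0
shift [0.0004 0.002  0.2368] turn [-0.0002  0.     -0.0006] rows 2.4 0.0 at [0.4918 0.3235 0.1594] [-3.141  0.     2.229] t 22.3 w 0.0097 q6 -0.14
[0.5228 0.3477 0.1252 0.6584]
```

View pics/b.png

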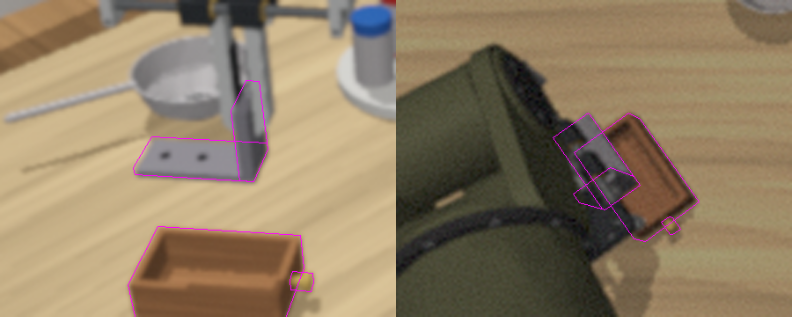

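```bash
python3 -m pendant '[0,0.002,0.08,0,0,0,-0.98, 0,0.002,0.15,0,0,0,-0.98, 0,0.002,0.2,0,0,0,-0.98, 0,0.002,0.225,0,0,0,-0.98, 0,0.002,0.237,0,0,0,-0.98, 0,0.002,0.237,0,0,0,-0.98, 0,0.002,0.237,0,0,0,-0.98, 0,0.002,0.237,0,0,0,-0.98]' 30; python3 -m pendant '[0,0,0,0,0,0,-0.4, 0,0,0,0,0,0,-0.4, 0,0,0,0,0,0,-0.4, 0,0,0,0,0,0,-0.4, 0,0,-0.1,0,0,0,-0.4, 0,0,-0.2,0,0,0,-0.4, 0,0,-0.3,0,0,0,-0.4, 0,0,-0.3,0,0,0,0, 0,0,-0.3,0,0,0,0.3, 0,0,-0.3,0,0,0,0.3]' 30; python3 d.py .4335 -.0111 .19 2.433
```

```text
time_s: 23.2
ee_pos: [0.493, 0.3256, 0.042]
eef_rot: [3.14, 0.0, 2.23]
force: [0.3, -0.0, -1.1]
grip_width: 0.0098
grip_force: 30.0
time_s: 24.2
ee_pos: [0.4921, 0.3251, 0.1895]
eef_rot: [-3.139, -0.0, 2.23]
force: [-0.6, 0.7, 0.0]
grip_width: 0.0487
grip_force: 0.0
shift [-0.4596 -0.5046 -0.    ] turn [-0.0014 -0.0003 -0.129 ] rows 6.8 1.4 at [0.4921 0.3251 0.1895] [-3.139 -0.     2.23 ] t 24.2 w 0.0487 q6 -0.14
```

```bash
python3 -m pendant '[-0.066,-0.072,0,0,0,-0.129,0.3, -0.132,-0.144,0,0,0,-0.129,0.3, -0.197,-0.216,0,0,0,-0.129,0.3, -0.263,-0.288,0,0,0,-0.129,0.3, -0.329,-0.36,0,0,0,-0.129,0.3, -0.395,-0.432,0,0,0,-0.129,0.3, -0.46,-0.505,0,0,0,-0.129,0.3, -0.46,-0.505,0,0,0,-0.129,0.3, -0.46,-0.505,0,0,0,-0.129,0.3, -0.46,-0.505,0,0,0,-0.129,0.3]' 30; python3 d.py .4335 -.0111 .025 2.433
python3 - <<'E'
from fit import *
T=vision.camera("top"); Sd=vision.camera("side")
p=np.load("pose.npy",allow_pickle=True).item()
g=p["drawer"].copy(); g[2]=.006; V=[]
for im in (T,Sd):
    m=pick("bracket",im,proj(im,[g[0],g[1],.03]))
    if m is not None: V.append((im,m))
print(len(V))
cs=[]
for im in(T,Sd):
    u=proj(im,g[:3]).astype(int); l,t=max(0,u[0]-55),u[1]-50; s=3.5
    c=cv2.resize(im["pixels"][t:t+100,l:l+110,::-1],None,fx=s,fy=s,interpolation=cv2.INTER_CUBIC)
    for n,q in (("bracket",g-[0,0,.003,0]),("drawer",p["drawer"])): outline(c,im,n,q,s,np.array([l,t]))
    cs.append(c)
cv2.imwrite("pics/d.png",np.hstack(cs))
E
```

```text
time_s: 25.2
ee_pos: [0.4339, -0.0103, 0.1903]
eef_rot: [-3.141, -0.001, 2.434]
force: [0.2, 0.4, -0.6]
grip_width: 0.0616
grip_force: 0.0
shift [-0.0008 -0.0014  0.3305] turn [-0.0004 -0.0008  0.0004] rows 3.3 0.0 at [ 0.4339 -0.0103  0.1903] [-3.141e+00 -1.000e-03  2.434e+00] t 25.2 w 0.0616 q6 -0.97
2
```

View pics/d.png

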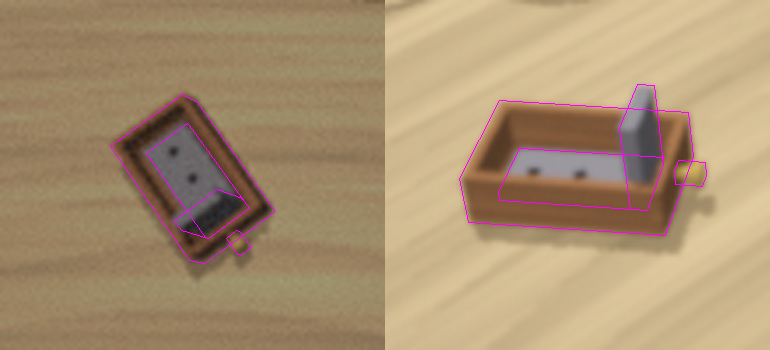

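```bash
python3 -m pendant '[0,-0.001,0.1,0,0,0,0.3, 0,-0.001,0.2,0,0,0,0.3, 0,-0.001,0.29,0,0,0,0.3, 0,-0.001,0.33,0,0,0,0.3, 0,-0.001,0.33,0,0,0,0.3, 0,-0.001,0.33,0,0,0,0.3]' 35; python3 -m pendant '[0,0,0,0,0,0,-0.6, 0,0,0,0,0,0,-0.6, 0,0,0,0,0,0,-0.6, 0,0,0,0,0,0,-0.6, 0,0,0,0,0,0,-0.6]' 35;  python3 -m pendant '[0,0,-0.06,0,0,0,-0.6, 0,0,-0.14,0,0,0,-0.6, 0,0,-0.22,0,0,0,-0.6, 0,0,-0.3,0,0,0,-0.6, 0,0,-0.33,0,0,0,-0.6, 0,0,-0.33,0,0,0,-0.6]' 35
python3 d.py .5288 .3525 .19 3.8006
```

```text
time_s: 26.0
ee_pos: [0.4341, -0.0111, 0.0266]
eef_rot: [3.141, 0.0, 2.434]
force: [0.5, -0.3, -0.6]
grip_width: 0.061
grip_force: 0.0
time_s: 26.5
ee_pos: [0.4342, -0.0115, 0.0269]
eef_rot: [3.141, 0.001, 2.433]
force: [-1.9, 1.9, 7.3]
grip_width: 0.0398
grip_force: 34.8
time_s: 27.1
ee_pos: [0.4344, -0.0116, 0.1931]
eef_rot: [3.139, 0.003, 2.433]
force: [0.2, 0.5, -3.2]
grip_width: 0.0399
grip_force: 34.8
shift [0.3305 0.6758 0.0066] turn [-3.000e-04  2.900e-03 -8.706e-01] rows 7.5 9.1 at [ 0.4344 -0.0116  0.1931] [3.139e+00 3.000e-03 2.433e+00] t 27.1 w 0.0399 q6 -0.97
```

```bash
python3 -m pendant '[0.03,0.06,0,0,0,-0.09,-0.6, 0.06,0.123,0,0,0,-0.18,-0.6, 0.09,0.184,0,0,0,-0.27,-0.6, 0.12,0.246,0,0,0,-0.36,-0.6, 0.15,0.307,0,0,0,-0.45,-0.6, 0.18,0.369,0,0,0,-0.54,-0.6, 0.21,0.43,0,0,0,-0.63,-0.6, 0.24,0.492,0,0,0,-0.72,-0.6, 0.27,0.553,0,0,0,-0.81,-0.6, 0.3,0.615,0,0,0,-0.87,-0.6, 0.33,0.676,0,0,0,-0.87,-0.6, 0.33,0.676,0,0,0,-0.87,-0.6]' 35;  python3 -m pendant '[0,0,0,0,0,0,-0.6, 0,0,0,0,0,0,-0.6, 0,0,0,0,0,0,-0.6]' 35; python3 d.py .5288 .3525 .04 3.8006
python3 - <<'E'
from fit import *
Sd=vision.camera("side"); T=vision.camera("top")
p=np.load("pose.npy",allow_pickle=True).item(); o=status.get_obs(); e=o["ee_pos"]
b=np.array([e[0],e[1],e[2]-.0265-.003,o["eef_rot"][2]])
cs=[]
for im in(T,Sd):
    u=proj(im,b[:3]).astype(int); l,t=max(0,u[0]-55),u[1]-50; s=3.5
    c=cv2.resize(im["pixels"][t:t+100,l:l+110,::-1],None,fx=s,fy=s,interpolation=cv2.INTER_CUBIC)
    for n,q in (("carton",b),("drawer",p["drawer"])): outline(c,im,n,q,s,np.array([l,t]))
    cs.append(c)
cv2.imwrite("pics/e.png",np.hstack(cs))
E
```

```text
time_s: 28.3
ee_pos: [0.5277, 0.3553, 0.188]
eef_rot: [3.141, -0.003, -2.481]
force: [-1.1, -0.5, -2.9]
grip_width: 0.0401
grip_force: 34.8
time_s: 28.6
ee_pos: [0.5283, 0.3516, 0.1908]
eef_rot: [-3.142, -0.0, -2.485]
force: [0.5, -0.1, -2.2]
grip_width: 0.0398
grip_force: 34.8
shift [-0.002   0.0008  0.3016] turn [-0.     -0.0002 -0.0013] rows 3.0 0.0 at [0.5283 0.3516 0.1908] [-3.142 -0.    -2.485] t 28.6 w 0.0398 q6 -1.7
```

View pics/e.png

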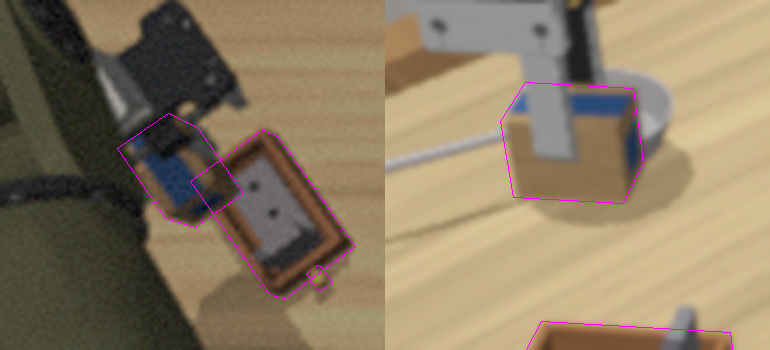

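```bash
python3 -m pendant '[-0.001,0.001,0.1,0,0,0,-0.6, -0.001,0.001,0.18,0,0,0,-0.6, -0.001,0.001,0.24,0,0,0,-0.6, -0.001,0.001,0.28,0,0,0,-0.6, -0.001,0.001,0.295,0,0,0,-0.6, -0.001,0.001,0.302,0,0,0,-0.6, -0.001,0.001,0.302,0,0,0,-0.6, -0.001,0.001,0.302,0,0,0,-0.6]' 35; python3 -m pendant '[0,0,0,0,0,0,0.2, 0,0,0,0,0,0,0.2, 0,0,0,0,0,0,0.2, 0,0,0,0,0,0,0.2, 0,0,-0.1,0,0,0,0.2, 0,0,-0.2,0,0,0,0.2, 0,0,-0.3,0,0,0,0.2, 0,0,-0.35,0,0,0,0.2]' 30; python3 d.py .4 .0 .24 3.8
```

```text
time_s: 29.5
ee_pos: [0.5289, 0.3535, 0.0413]
eef_rot: [-3.141, 0.002, -2.484]
force: [-0.5, 0.3, -0.5]
grip_width: 0.0398
grip_force: 34.8
time_s: 30.3
ee_pos: [0.5291, 0.3537, 0.2202]
eef_rot: [-3.141, 0.006, -2.484]
force: [0.2, 0.2, 0.5]
grip_width: 0.0568
grip_force: 0.0
shift [ 0.6367 -0.4018 -0.0431] turn [-0.0005  0.0037 -0.0002] rows 7.5 0.0 at [0.5291 0.3537 0.2202] [-3.141  0.006 -2.484] t 30.3 w 0.0568 q6 -1.7
```

Back off and check everything.

```bash
python3 -m pendant '[0.637,-0.4,-0.04,0,0,0,0.2, 0.637,-0.4,-0.04,0,0,0,0.2, 0.637,-0.4,-0.04,0,0,0,0.2, 0.637,-0.4,-0.04,0,0,0,0.2, 0.637,-0.4,-0.04,0,0,0,0.2, 0.637,-0.4,-0.04,0,0,0,0.2, 0.637,-0.4,-0.04,0,0,0,0.2, 0.637,-0.4,-0.04,0,0,0,0.2, 0.637,-0.4,-0.04,0,0,0,0.2, 0.637,-0.4,-0.04,0,0,0,0.2, 0.637,-0.4,-0.04,0,0,0,0.2]' | head -2
python3 - <<'E'
from fit import *
Sd=vision.camera("side"); T=vision.camera("top")
p=np.load("pose.npy",allow_pickle=True).item(); C=p["carousel"]; D=p["drawer"]
c,s=np.cos(C[3]),np.sin(C[3])
exp={"red_tin":[C[0]+.046*c,C[1]+.046*s,.011,0],"yellow_tin":[C[0]-.046*c,C[1]-.046*s,.011,0],"carton":[D[0]+.007*np.cos(D[3]),D[1]+.007*np.sin(D[3]),.009,D[3]]}
cs=[]
for im,l,t in((T,150,150),(Sd,175,170)):
    k=3.0; w,h=(160,100); 
    q=cv2.resize(im["pixels"][t:t+150,l:l+130+40,::-1],None,fx=2.3,fy=2.3,interpolation=cv2.INTER_CUBIC)
    for n in exp: outline(q,im,n,exp[n],2.3,np.array([l,t]))
    cs.append(q)
cv2.imwrite("pics/f.png",np.hstack(cs))
for n,g in exp.items():
    V=[]
    for im in (T,Sd):
        m=pick(n,im,proj(im,[g[0],g[1],.045]))
        if m is not None: V.append((im,m))
    if len(V): b,sc=fit(n,V,g,(0,1,2) if len(V)==2 else (0,1)); print(n,len(V),((b-g)[:3]*1e3).round(1),round(sc,2))
E
```

```text
time_s: 31.4
ee_pos: [0.3989, 0.0009, 0.2349]
red_tin 2 [-2.6  0.   1.9] 0.76
yellow_tin 2 [-0.4 -0.   1.3] 0.9
carton 2 [ 0.1 -0.5  2.7] 0.84
```

View pics/f.png

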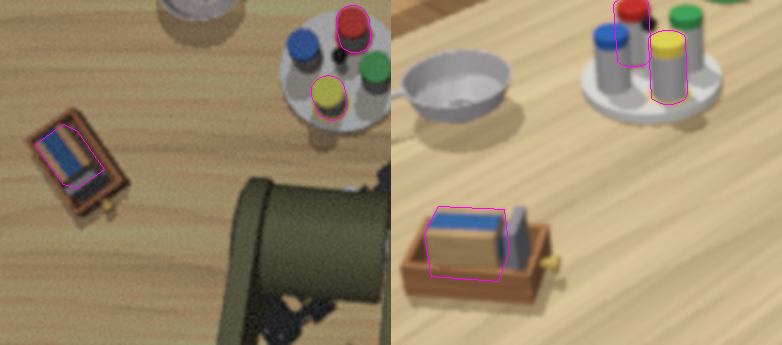

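The carton stands upright in the drawer beside the leg, and both tins sit within about 3 mm of their bay centres. The cork was in the upright jar when I last looked, and the strainer is where it was.

```bash
python3 -c "
from station import order
print(order.hand_in())"
```

```text
the job is handed in; nothing more can be done
None
```

The job is handed in at about 31 s of the 136 s: both tins are on their own bays, the cork is in the jar, and the bracket is flat in the drawer with the carton upright on its foot; hand-in returned no verdict.

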